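Take the filter from its housing and show it to the lamp

TASK

Swing the black cover flap of the filter housing up and back, past upright, so that it stays open; then draw the dark metal filter holder hidden beneath it out of its guide rails towards the open front and lift it out by its fin. Show it to the bench lamp: finish while still holding it in the gripper, still and level, with its square glass centred over the lamp's glass and about 10 cm above it. Leave the flap open, and do not disturb the slide box, dropper bottle and dish standing on the bench.

Things in the scene. Friction and masses are not known exactly. Their poses are not given: they have to be found in the camera images.
- housing: White filter housing fixed on the bench, 160 (x) x 142 (y) x 100 mm high; origin at the centre of its underside; its +x points from its open front (the robot's side) to its rear, z up. Inside: a flat deck 45 mm above the bench, 130 mm wide between the side walls, 8 mm rear wall, no front wall; the filter holder lies on the deck.
- rail_mouth (a point): Front end of the two guide rails, mid-way between them, on the deck: 25 mm to +x of the housing's centre. The rails run from here 47 mm to the rear wall and hold the rear of the filter holder: 2 mm play each side, lips 8.5 mm above the deck overlapping its long edges by 6 mm. It cannot be lifted there, only drawn to the housing's -x; about 50 mm from its start it is free. Axes as the housing's.
- flap (a joint): Angle (rad) of the black cover flap: 0 closed, 1.57 upright, stop at 2.0; starts 0 to 0.25. Its front rises and goes back over the hinge at the housing's rear top edge, parallel to the housing's y. Friction hinge: it stays where it is left; lifting at the handle takes about 3 N. 168 x 142 x 6 mm, 150 g, with a 40 mm skirt hanging from its front edge over the open front.
- flap_handle (a point): Middle of the steel bar handle on the flap: round, 11 mm thick, 90 mm long, parallel to the housing's y, 35 mm off the flap's outer face (free beneath), 33 mm from its front edge. From the hinge: 135 mm along the flap and 41 mm at right angles to it, on the outer side. Turns with the flap; axes as the housing's when closed.
- flap_hinge (a point): Middle of the flap's hinge axis, at the rear top edge of the housing (80 mm behind its centre, 100.5 mm above the bench). Its frame turns with the flap.
- filter: Dark metal filter holder lying flat on the housing's deck under the flap, loose, about 110 g: a frame 90 (x) x 56 (y) x 6 mm thick, origin at the centre of its underside, z up. At the start its x axis is parallel to the housing's x, with its rear (+x) end in the guide rails. A square glass 34 x 34 mm sits in the rear half, an upright fin near the front (-x) end.
- filter_fin (a point): Centre of the upright fin of the filter holder, by which it is grasped from above: 22 (x) x 10 mm thick (y) x 38 mm high, standing on the frame's upper face (19 mm below this point); its top is 19 mm above this point. It is 30 mm to -x of the holder's origin. Axes as the filter holder's.
- filter_glass (a point): Centre of the filter holder's square glass (34 x 34 mm), 48 mm to +x of the fin's centre and 22 mm lower, 18 mm to +x of the holder's origin. z is the normal of the glass, up at the start.
- lamp: Bench lamp, fixed: white base 150 (x) x 110 (y) x 28 mm high with a round black collar 72 mm wide in its middle, up to 58 mm, holding the bright round glass; origin at the centre of its underside, z up.
- lamp_glass (a point): Centre of the lamp's round bright glass (50 mm wide), facing up, 59.5 mm above the bench.
- slide_box: Bystander: low grey slide box with a clear lid, 87 x 34 x 30 mm, origin at the centre of its underside.
- dropper: Bystander: small amber dropper bottle, 36 mm wide, 75 mm high, origin at the centre of its underside.
- dish: Bystander: round glass dish, 60 mm wide, 18 mm high, origin at the centre of its underside.
Things that resemble listed ones, but are neither listed nor needed, are in the scene too. There is more than one size of the lamp; the job needs the smallest.

How it is judged:
On the way, in this order (a step that is already met when the one before it is completed fails the run):
1. the flap is swung open to upright or further (value of joint flap above 1.5 rad), for 0.2 s.
2. the filter holder has been drawn out and raised clear of the housing, the flap still open (height (world z) of filter_glass above 0.115 m and value of joint flap above 1.4 rad and contact force between filter and the fingers above 0.5 N), for 0.2 s.
At the end, for the whole second after the job is handed in: The gripper alone holds the filter holder, still (under 3 cm/s) and level within 0.2 rad, its glass centre within 20 mm sideways of the lamp glass centre and 50 to 150 mm above it, touching neither lamp nor housing; the flap is still open (over 1.4 rad) (horizontal distance between filter_glass and lamp_glass below 0.02 m and z of filter_glass in the frame of lamp between 0.1095 and 0.2095 m and angle between filter's own z axis and vertical below 0.2 rad and linear speed of filter below 0.03 m/s and angular speed of filter below 0.3 rad/s and contact force between filter and the fingers above 0.5 N and contact force between filter and lamp below 0.1 N and contact force between filter and housing below 0.1 N and value of joint flap above 1.4 rad); the arm keeps its last pose, push and grip.
It fails at once if the slide box is pushed more than 20 mm or tipped (distance of slide_box from where it was at the start of the episode above 0.02 m or angle between slide_box's own z axis and vertical above 0.3 rad).
It fails at once if the dropper bottle is pushed more than 20 mm or tipped (distance of dropper from where it was at the start of the episode above 0.02 m or angle between dropper's own z axis and vertical above 0.3 rad).
It fails at once if the dish is pushed more than 20 mm or tipped (distance of dish from where it was at the start of the episode above 0.02 m or angle between dish's own z axis and vertical above 0.3 rad).
It also fails if it takes over 54 s, if anything falls off the work surface, if the arm or the gripper's body presses on something with over 40 N, if the wrist force passes 120 N, or if a joint passes its speed limit or range.

ROBOT

A 6-joint arm with a two-finger parallel gripper is mounted at the origin on the work surface. World frame = base frame: x ahead of the robot, y to its left, z up, the work surface at z = 0. Lengths are in m, angles in rad, forces in N, time in s.
With the tool pointing down it reaches from about 0.4 to 0.825 m from the base axis. Payload 7 kg.
Tool frame: the origin (TCP) lies on the centre line of the jaws, within the pads' length; the fingertips stand tip_reach ahead of it and the grasp point (between the pads) is the TCP (tip_reach is the distance from the TCP to the fingertips, in m); z points along the fingers, y is the line along which they close (so a half turn about z gives the same grasp; the last joint's range is limited). The gripper opens to 88 mm and grips with 3 to 60 N. Pads are 19 mm wide; open, the fingers measure 130 mm over their backs; the gripper's body (78 mm by 193 mm) begins 47 mm behind the grasp point.
Start: joints at [-0.938, 0.359, 0.012, 0, -1.224, -0.288], TCP at [0.228, -0.635, 0.246] pointing down, gripper open.
Joint ranges: [-3.07, 3.07], [-1.43, 2.12], [-1.02, 1.25], [-3.03, 1.67], [-3.05, -0], [-3.03, 3.03]. Speed limits (rad/s): [2.39, 2.39, 3.01, 3.14, 3.14, 3.14].

INTERFACE

Orientations are given as [roll, pitch, yaw] about the fixed x, y, z axes, in that order (R = Rz(yaw) Ry(pitch) Rx(roll)).
In Python, from station import get_state, grab_frame, calibration, job_done, find_in, mark_of, tip_reach gives the robot as it stands.
- The arm moves only by the shell command python3 -m handwheel 'ROWS' [OPENING] [FORCE]. ROWS is JSON, a list of rows, each an object with "delta_pos": the shift along the world's x, y, z in units of 30 mm (1.0 is 30 mm), a list of three; "dr": the turn, a rotation vector about the world's x, y, z in degrees, a list of three. In form: [{"delta_pos": [tx, ty, tz], "dr": [rx, ry, rz]}, ...]. A call has 1 to 10 rows; each row shifts and turns the commanded pose from where the row before left it; what a row does not reach is not made up. A row lasts 1/10 s, in which the tool goes at most 50 mm and 8.59 degrees, less where a joint would pass 70% of its speed; a pose out of reach is approached as far as the arm can. A call is refused whole if a number of a shift passes 1 or a number of a turn 8.59, either way. A call with a gripper value outside its range is refused whole. OPENING is the closure, from -1 (fully open) to 1 (shut), set as the call begins (- or left out, the last holds). The fingers move at their own pace and stop on an object; FORCE is the grip in N (left out, the last holds). Time passes only in rows, so rows that do not move let the fingers close. It gives the time, the measured TCP pose, the force, the opening and the grip force at its end, in the units of the state.
- get_state(): the state, without advancing time (a new reading comes with each control period).
- grab_frame(name): name is "scene" or "top" or "wrist"; returns the picture (400x640x3 uint8, red, green, blue); there is no depth.
- calibration(name): a dict with "fx", "fy", "cx", "cy" (pixels), "extrinsics" (4x4, takes a point from world to camera coordinates). Camera axes: x right, y down, z forward; pixel columns grow to the right and rows downward; lengths in m; the calibration is good to about 2 mm. A picture is of the moment at which its call begins: read the wrist's pose just before it. calibration takes no time and is no camera call; for the wrist camera it gives the pose at the moment of the call.
- job_done(): hands the job in; it is judged then, once.
Trained networks look in the newest picture that a camera, given by its name, has taken for a name from the list of things; names that differ only in an ending like _2 or _b are one class to them, and where a whole thing is asked for, a point or a joint stands for the part that bears it (a point fixed in the world has none). Each returns a list of dicts, best first, with "conf" (0 to 1); they miss things now and then, are a little off and sometimes report something else, mostly with a low value. They report only what shows in the picture. A call takes as long as a camera call. They do not tell look-alikes from the thing itself.
- find_in(camera, query): "location" ([column, row] in pixels, amid what is visible of it).
- mark_of(camera, query): "location" ([column, row] in pixels: a listed point, or the origin of a listed thing).
The state is a dict: "t": time; "q": joint angles; "qd": joint speeds; "joint_efforts": joint torques, N m; "eef_pos": TCP position; "ee_rot": TCP orientation; "force": force on the tool from outside, world axes, zero at the start; "moment": the same for the moment, N m; "width": finger opening in m; "gripper_force": force on a finger pad.
Only numpy, scipy, OpenCV 4.12 (cv2) and the standard library are available. Lean on these libraries where they do the work, as an engineer would, in place of code of your own. Each camera call takes 0.05 s, during which the arm holds its last target. There are 200 camera calls.

## Working session

There is one attempt and no reset: what is moved stays moved. The work goes in short steps, Python scripts to look and compute and a shell command to move; the robot and the scene stay as the last step left them, time stands still between calls to the robot, and variables do not carry over. Pictures are saved under pics/ and viewed, at most 10 in all, crops included, and the job is handed in when it is done.

```bash
mkdir -p pics; cat > h.py <<'E'
import numpy as np,cv2
from station import *
def ray(cam,px,cal=None):
    c=cal or calibration(cam);E=np.array(c["extrinsics"])
    d=np.array([(px[0]-c["cx"])/c["fx"],(px[1]-c["cy"])/c["fy"],1.]);R=E[:3,:3]
    return -R.T@E[:3,3],R.T@d
def at_z(cam,px,z,cal=None):
    o,d=ray(cam,px,cal);return o+d*(z-o[2])/d[2]
def proj(cam,p,cal=None):
    c=cal or calibration(cam);E=np.array(c["extrinsics"]);q=E[:3,:3]@np.array(p)+E[:3,3]
    return np.array([c["fx"]*q[0]/q[2]+c["cx"],c["fy"]*q[1]/q[2]+c["cy"]])
def save(cam,name):
    im=grab_frame(cam);cv2.imwrite("pics/"+name+".png",im[:,:,::-1]);return im
E
python3 - <<'E'
from h import *
np.set_printoptions(precision=3,suppress=True)
a=save("scene","s0");b=save("top","t0")
cv2.imwrite("pics/both.png",cv2.resize(np.vstack([a,b])[:,:,::-1],(480,600)))
for cam in["scene","top"]:
    for q,z in[("housing",0),("flap_handle",.14),("flap_hinge",.1),("lamp",0),("lamp_glass",.0595),("slide_box",0),("dropper",0),("dish",0),("rail_mouth",.045)]:
        for r in mark_of(cam,q)[:4]:print(cam,q,round(r["conf"],2),np.round(r["location"]),at_z(cam,r["location"],z))
s=get_state();print(s["t"],s["eef_pos"],s["ee_rot"],s["width"],tip_reach)
E
```

```text
scene housing 0.76 [257. 252.] [ 0.491 -0.181  0.   ]
scene flap_handle 0.9 [233. 202.] [ 0.411 -0.185  0.14 ]
scene flap_hinge 0.8 [270. 240.] [ 0.556 -0.176  0.1  ]
scene lamp 0.9 [327. 151.] [0.262 0.317 0.   ]
scene lamp 0.62 [310. 340.] [ 0.785 -0.247  0.   ]
scene lamp 0.58 [362. 190.] [0.507 0.244 0.   ]
scene lamp_glass 0.87 [313. 322.] [ 0.782 -0.235  0.059]
scene lamp_glass 0.81 [368. 175.] [0.516 0.257 0.059]
scene lamp_glass 0.71 [325. 129.] [0.209 0.355 0.059]
scene slide_box 0.77 [286. 207.] [ 0.401 -0.003  0.   ]
scene slide_box 0.23 [347. 262.] [ 0.688 -0.021  0.   ]
scene dropper 0.79 [348. 260.] [ 0.684 -0.014  0.   ]
scene dish 0.72 [310. 231.] [ 0.532 -0.017  0.   ]
scene rail_mouth 0.96 [260. 248.] [ 0.516 -0.187  0.045]
top housing 0.71 [406. 222.] [ 0.481 -0.186  0.   ]
top flap_handle 0.64 [419. 239.] [ 0.433 -0.19   0.14 ]
top lamp 0.92 [426. 118.] [ 0.775 -0.257  0.   ]
top lamp 0.59 [251. 214.] [0.514 0.242 0.   ]
top lamp 0.57 [227. 307.] [0.262 0.311 0.   ]
top lamp_glass 0.81 [222. 316.] [0.248 0.312 0.059]
top lamp_glass 0.79 [247. 212.] [0.515 0.242 0.059]
top lamp_glass 0.78 [432. 109.] [ 0.781 -0.259  0.059]
top lamp_glass 0.34 [408. 222.] [ 0.479 -0.181  0.059]
top slide_box 0.78 [342. 248.] [ 0.413 -0.009  0.   ]
top dropper 0.62 [341. 154.] [ 0.679 -0.012  0.   ]
top dish 0.87 [338. 214.] [ 0.508 -0.     0.   ]
1.0 [ 0.228 -0.635  0.246] [-3.142  0.    -2.797] 0.08751825008738309 0.019
```

View pics/t0.png

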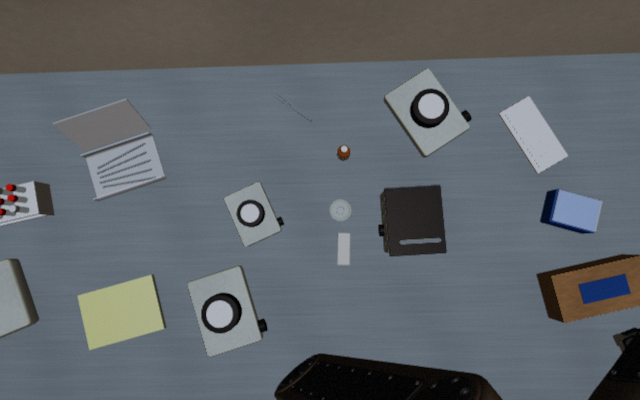

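View pics/s0.png

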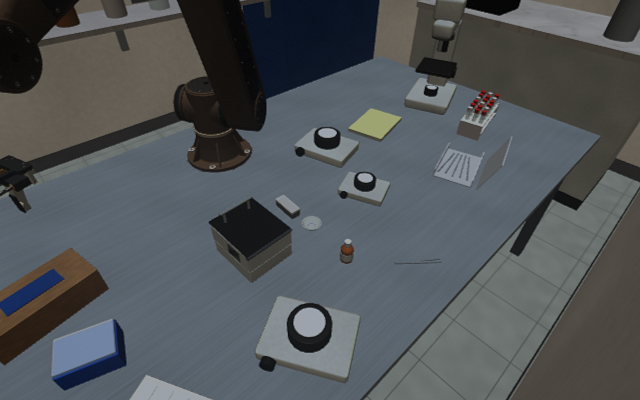

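```bash
python3 - <<'E'
from h import *
np.set_printoptions(precision=3,suppress=True)
a=cv2.imread("pics/s0.png");b=cv2.imread("pics/t0.png")
z=lambda im,x,y,w,h,s:cv2.resize(im[y:y+h,x:x+w],None,fx=s,fy=s,interpolation=cv2.INTER_CUBIC)
A=z(b,370,175,90,90,4.4);B=z(a,200,190,100,90,4);B=cv2.resize(B,(396,396));
C=z(b,215,175,90,45,4.4)
cv2.imwrite("pics/c1.png",np.vstack([np.hstack([A,B]),np.hstack([C,cv2.resize(a[160:210,320:410],(396,198))])]))
def tri(p,q):
    o1,d1=ray("top",p);o2,d2=ray("scene",q)
    s=np.linalg.lstsq(np.c_[d1,-d2],o2-o1,rcond=None)[0];m=o1+s[0]*d1;n=o2+s[1]*d2
    return (m+n)/2,np.linalg.norm(m-n)
print(tri((419,239),(233,202)),tri((247,212),(368,175)))
for c in("top","scene"):
    for q in("flap_handle","flap","rail_mouth","flap_hinge"):print(c,q,[(r["location"],round(r["conf"],2)) for r in find_in(c,q)][:2],[(r["location"],round(r["conf"],2)) for r in mark_of(c,q)][:2])
E
```

```text
(array([ 0.43 , -0.191,  0.157]), np.float64(0.008186346269595733)) (array([0.518, 0.244, 0.069]), np.float64(0.008328254844425193))
top flap_handle [([413.1, 219.4], 0.84), ([252.8, 215.3], 0.3)] [([418.7, 238.7], 0.64)]Traceback (most recent call last):
  File "<stdin>", line 14, in <module>
ValueError: it knows: dish, dropper, filter, filter_fin, filter_glass, flap_handle, flap_hinge, housing, lamp, lamp_glass, rail_mouth, slide_box
```

View pics/c1.png

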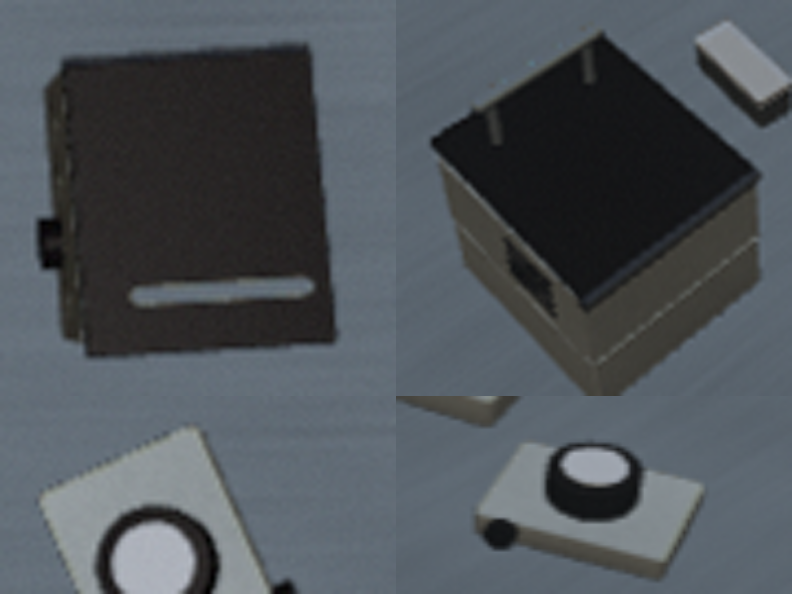

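```bash
cat > fit.py <<'E'
from h import *
from scipy.optimize import least_squares
np.set_printoptions(precision=4,suppress=True)
def pt(p,l,u,v):  # along flap, normal, y
    x,y,yaw,a=p;X=.08-l*np.cos(a)+u*np.sin(a);Z=.1005+l*np.sin(a)+u*np.cos(a)
    c,s=np.cos(yaw),np.sin(yaw);return np.array([x+c*X-s*v,y+s*X+c*v,Z])
if __name__=="__main__":
    T=lambda u,v:(370+u/4.4,175+v/4.4);S=lambda u,v:(200+(u-396)/3.96,190+v/4.4)
    obs=[("top",T(131,295),(.135,.041,.045)),("top",T(313,287),(.135,.041,-.045)),("top",T(65,60),(0,.006,.071)),("top",T(308,45),(0,.006,-.071)),("top",T(335,340),(.168,.006,-.071)),("top",T(87,355),(.168,.006,.071)),
    ("scene",S(480,108),(.135,.041,-.045)),("scene",S(604,37),(.135,.041,.045)),("scene",S(432,143),(.168,.006,-.071)),("scene",S(602,33),(.168,.006,.071)),("scene",S(760,178),(0,.006,.071)),("scene",S(585,303),(0,.006,-.071))]
    C={k:calibration(k) for k in("top","scene")}
    f=lambda p:np.concatenate([proj(c,pt(p,*g),C[c])-px for c,px,g in obs])
    r=least_squares(f,[.48,-.186,.05,.1],loss="soft_l1");print(r.x,f(r.x).reshape(-1,2))
    print("handle",pt(r.x,.135,.041,0),"fin",pt([*r.x[:3],0],.08-(.025-.03-.03+.027),0,0))
E
python3 fit.py
```

```text
[ 0.4853 -0.1887  0.0284  0.0002] [[ 0.5141 -1.0596]
 [-3.6444 -1.2628]
 [-0.887  -0.3276]
 [-0.0379 -0.0806]
 [-0.6861 -0.4894]
 [-1.2719 -0.8334]
 [-0.1102 -0.1562]
 [-3.0517 -0.0956]
 [-1.2638 -0.0172]
 [-0.7739  0.3389]
 [-1.5798 -2.2102]
 [-1.6831 -0.8997]]
handle [ 0.4304 -0.1902  0.1415] fin [ 0.4773 -0.1889  0.1005]
```

From the pictures, the housing is at top (413,219), with its bar from (400,242) to (441,240). Lamp candidates in the top view are large (430,108), large (222,313) and small (250,213). I choose the small one at (250,213), and the crop confirms it. The fit puts the handle at (0.430,-0.190,0.142) and the flap angle near 0.

```bash
python3 -m handwheel '[{"delta_pos":[0.45,0.99,0],"dr":[0,0,7.2]},{"delta_pos":[0.45,0.99,0],"dr":[0,0,7.2]},{"delta_pos":[0.45,0.99,0],"dr":[0,0,7.2]},{"delta_pos":[0.45,0.99,0],"dr":[0,0,7.2]},{"delta_pos":[0.45,0.99,0],"dr":[0,0,7.2]},{"delta_pos":[0.45,0.99,0],"dr":[0,0,7.2]},{"delta_pos":[0.45,0.99,0],"dr":[0,0,7.2]},{"delta_pos":[0.45,0.99,0],"dr":[0,0,7.2]},{"delta_pos":[0.45,0.99,0],"dr":[0,0,7.2]},{"delta_pos":[0.45,0.99,0],"dr":[0,0,7.2]}]' -1 20
python3 -m handwheel '[{"delta_pos":[0.45,0.98,0],"dr":[0,0,0]},{"delta_pos":[0.45,0.98,0],"dr":[0,0,0]},{"delta_pos":[0.45,0.98,0],"dr":[0,0,0]},{"delta_pos":[0.45,0.98,0],"dr":[0,0,0]},{"delta_pos":[0.45,0.98,0],"dr":[0,0,0]},{"delta_pos":[0,0,0],"dr":[0,0,0]},{"delta_pos":[0,0,0],"dr":[0,0,0]}]'
python3 - <<'E'
from h import *
s=get_state();print(s["t"],s["eef_pos"],s["ee_rot"],s["q"])
C=calibration("wrist");save("wrist","w1")
m=mark_of("wrist","flap_handle")
for r in m[:2]:print(r,at_z("wrist",r["location"],.1415,C))
print(proj("wrist",[.4304,-.1902,.1415],C))
E
```

```text
t: 2.15
eef_pos: [0.3635, -0.3371, 0.2458]
ee_rot: [-3.141, -0.0, -1.535]
force: [0.7, 0.5, 0.5]
width: 0.0879
gripper_force: 0.0
t: 2.85
eef_pos: [0.4308, -0.1907, 0.2457]
ee_rot: [-3.141, -0.0, -1.538]
force: [1.0, 0.5, -0.6]
width: 0.0875
gripper_force: 0.0
2.85 [ 0.43083233 -0.19071395  0.24571483] [-3.14138739e+00 -7.91915296e-05 -1.53817096e+00] [ 2.58312371e-03  1.65068676e-02 -4.18993530e-01  8.05122136e-05
 -1.13508838e+00  3.00082803e-02]
{'location': [319.3, 211.4], 'conf': 0.78} [ 0.43197678 -0.18989883  0.1415    ]
[321.45857046 211.07538106]
```

View pics/w1.png

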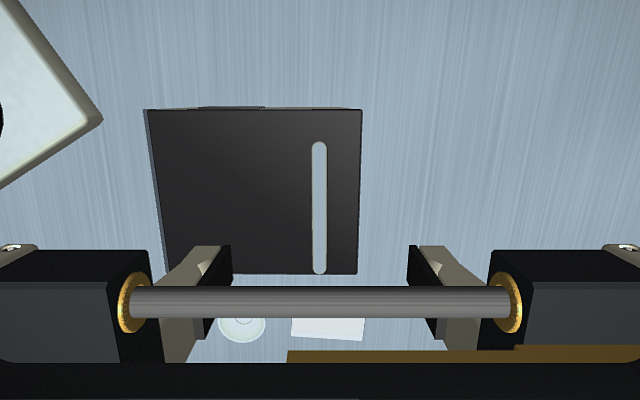

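The wrist view shows the bar from (319,142) to (319,274), centred where the fit predicted and parallel to the pads. I'll descend and grip it.

```bash
python3 -m handwheel '[{"delta_pos":[0.03,0,-0.7],"dr":[0,0,0]},{"delta_pos":[0,0,-0.7],"dr":[0,0,0]},{"delta_pos":[0,0,-0.7],"dr":[0,0,0]},{"delta_pos":[0,0,-0.7],"dr":[0,0,0]},{"delta_pos":[0,0,-0.6],"dr":[0,0,0]},{"delta_pos":[0,0,0],"dr":[0,0,0]}]'
python3 -m handwheel '[{"delta_pos":[0,0,0],"dr":[0,0,0]},{"delta_pos":[0,0,0],"dr":[0,0,0]},{"delta_pos":[0,0,0],"dr":[0,0,0]},{"delta_pos":[0,0,0],"dr":[0,0,0]},{"delta_pos":[0,0,0],"dr":[0,0,0]},{"delta_pos":[0,0,0],"dr":[0,0,0]},{"delta_pos":[0,0,0],"dr":[0,0,0]},{"delta_pos":[0,0,0],"dr":[0,0,0]}]' 1 20
python3 - <<'E'
# arc steps: flap 0->105 deg in 30 steps of 3.5deg, units of 30 mm
import numpy as np
a=np.radians(np.arange(0,113,3.5));X=-.135*np.cos(a)+.041*np.sin(a);Z=.135*np.sin(a)+.041*np.cos(a)
for i in range(len(a)-1):print(i,np.round((X[i+1]-X[i])/.03,3),np.round((Z[i+1]-Z[i])/.03,3))
E
```

```text
t: 3.55
eef_pos: [0.4294, -0.192, 0.1414]
ee_rot: [3.137, 0.001, -1.542]
force: [-1.0, -0.5, 0.7]
width: 0.0878
gripper_force: 0.0
t: 4.35
eef_pos: [0.4315, -0.1912, 0.1436]
ee_rot: [3.142, -0.0, -1.54]
force: [0.6, -0.1, 0.9]
width: 0.029
gripper_force: 0.0
0 0.092 0.272
1 0.108 0.266
2 0.124 0.259
3 0.14 0.251
4 0.155 0.242
5 0.169 0.232
6 0.183 0.221
7 0.196 0.21
8 0.209 0.197
9 0.221 0.184
10 0.231 0.17
11 0.241 0.156
12 0.25 0.141
13 0.258 0.125
14 0.266 0.109
15 0.272 0.093
16 0.277 0.076
17 0.281 0.059
18 0.284 0.042
19 0.286 0.024
20 0.287 0.007
21 0.287 -0.011
22 0.286 -0.028
23 0.284 -0.046
24 0.28 -0.063
25 0.276 -0.08
26 0.271 -0.097
27 0.264 -0.113
28 0.257 -0.129
29 0.248 -0.144
30 0.239 -0.159
31 0.229 -0.173
```

```bash
python3 -m handwheel '[{"delta_pos":[0,0,0],"dr":[0,0,0]},{"delta_pos":[0,0,0],"dr":[0,0,0]},{"delta_pos":[0,0,0],"dr":[0,0,0]},{"delta_pos":[0,0,0],"dr":[0,0,0]},{"delta_pos":[0,0,0],"dr":[0,0,0]}]' 1 20
python3 -m handwheel '[{"delta_pos":[0.09,0,0.27],"dr":[0,1.2,0]},{"delta_pos":[0.11,0,0.27],"dr":[0,1.2,0]},{"delta_pos":[0.12,0,0.26],"dr":[0,1.2,0]},{"delta_pos":[0.14,0,0.25],"dr":[0,1.2,0]},{"delta_pos":[0.16,0.01,0.24],"dr":[0,1.2,0]},{"delta_pos":[0.17,0.01,0.23],"dr":[0,1.2,0]},{"delta_pos":[0.18,0.01,0.22],"dr":[0,1.2,0]},{"delta_pos":[0.2,0.01,0.21],"dr":[0,1.2,0]},{"delta_pos":[0.21,0.01,0.2],"dr":[0,1.2,0]},{"delta_pos":[0.22,0.01,0.18],"dr":[0,1.2,0]}]'
```

```text
t: 4.85
eef_pos: [0.4313, -0.1912, 0.1434]
ee_rot: [3.141, 0.0, -1.54]
force: [-0.9, -0.3, -0.1]
width: 0.0102
gripper_force: 20.0
t: 5.85
eef_pos: [0.4788, -0.1896, 0.2131]
ee_rot: [2.929, 0.007, -1.541]
force: [-1.6, -1.3, -3.2]
width: 0.0104
gripper_force: 20.0
```

```bash
python3 -m handwheel '[{"delta_pos":[0.23,0.01,0.17],"dr":[0,1.2,0]},{"delta_pos":[0.24,0.01,0.16],"dr":[0,1.2,0]},{"delta_pos":[0.25,0.01,0.14],"dr":[0,1.2,0]},{"delta_pos":[0.26,0.01,0.125],"dr":[0,1.2,0]},{"delta_pos":[0.27,0.01,0.11],"dr":[0,1.2,0]},{"delta_pos":[0.27,0.01,0.09],"dr":[0,1.2,0]},{"delta_pos":[0.28,0.01,0.075],"dr":[0,1.2,0]},{"delta_pos":[0.28,0.01,0.06],"dr":[0,1.2,0]},{"delta_pos":[0.28,0.01,0.04],"dr":[0,1.2,0]},{"delta_pos":[0.29,0.01,0.025],"dr":[0,1.2,0]}]'
python3 -m handwheel '[{"delta_pos":[0.29,0.01,0.01],"dr":[0,1.2,0]},{"delta_pos":[0.29,0.01,-0.01],"dr":[0,1.2,0]},{"delta_pos":[0.29,0.01,-0.03],"dr":[0,1.2,0]},{"delta_pos":[0.28,0.01,-0.045],"dr":[0,1.2,0]},{"delta_pos":[0.28,0.01,-0.06],"dr":[0,1.2,0]},{"delta_pos":[0.28,0.01,-0.08],"dr":[0,1.2,0]},{"delta_pos":[0.27,0.01,-0.1],"dr":[0,0,0]},{"delta_pos":[0.26,0.01,-0.11],"dr":[0,0,0]},{"delta_pos":[0.26,0,-0.13],"dr":[0,0,0]},{"delta_pos":[0.25,0,-0.14],"dr":[0,0,0]}]'
python3 -m handwheel '[{"delta_pos":[0,0,0],"dr":[0,0,0]},{"delta_pos":[0,0,0],"dr":[0,0,0]}]'
python3 - <<'E'
from h import *
s=get_state();print(s["q"]);save("scene","s1")
E
```

```text
t: 6.85
eef_pos: [0.5584, -0.1868, 0.2445]
ee_rot: [2.72, 0.012, -1.543]
force: [-3.1, -0.9, 5.4]
width: 0.0103
gripper_force: 20.0
t: 7.85
eef_pos: [0.6419, -0.1841, 0.2223]
ee_rot: [2.597, 0.016, -1.545]
force: [-1.1, 0.1, 3.9]
width: 0.01
gripper_force: 20.0
t: 8.05
eef_pos: [0.6423, -0.1841, 0.2218]
ee_rot: [2.599, 0.016, -1.545]
force: [2.8, -2.9, 1.0]
width: 0.0104
gripper_force: 20.0
[ 0.00936094  0.68875738  0.39741755 -0.00484711 -1.82266747  0.021376  ]
```

View pics/s1.png

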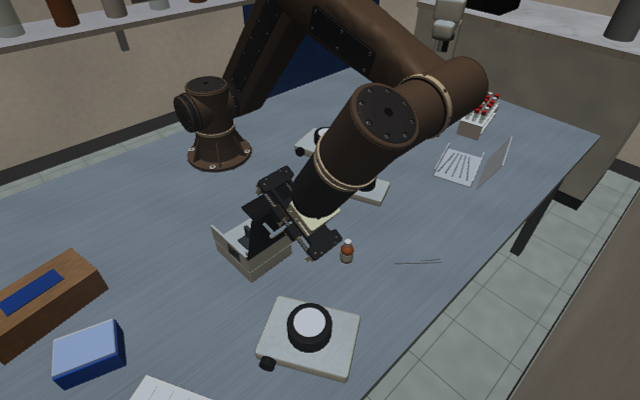

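```bash
python3 -m handwheel '[{"delta_pos":[0,0,0],"dr":[0,0,0]},{"delta_pos":[0,0,0],"dr":[0,0,0]},{"delta_pos":[0,0,0],"dr":[0,0,0]},{"delta_pos":[0,0,0],"dr":[0,0,0]}]' 0.58 20
python3 -m handwheel '[{"delta_pos":[0.25,0,0.43],"dr":[0,0,0]},{"delta_pos":[0.25,0,0.43],"dr":[0,0,0]},{"delta_pos":[0.25,0,0.43],"dr":[0,0,0]},{"delta_pos":[0.5,0,0.86],"dr":[0,0,0]},{"delta_pos":[0.5,0,0.86],"dr":[0,0,0]},{"delta_pos":[0,0,0.95],"dr":[0,-5,0]},{"delta_pos":[0,0,0.95],"dr":[0,-5,0]},{"delta_pos":[0,0,0.95],"dr":[0,-5,0]},{"delta_pos":[-0.3,0,0],"dr":[0,-8.1,0]},{"delta_pos":[-0.6,0,0],"dr":[0,-8.1,0]}]'
python3 -m handwheel '[{"delta_pos":[-0.95,0,0],"dr":[0,0,-8.2]},{"delta_pos":[-0.95,0,0],"dr":[0,0,-8.2]},{"delta_pos":[-0.95,0,0],"dr":[0,0,-8.2]},{"delta_pos":[-0.95,0,0],"dr":[0,0,-8.2]},{"delta_pos":[-0.95,0,0],"dr":[0,0,-8.2]},{"delta_pos":[-0.95,0,0],"dr":[0,0,-8.2]},{"delta_pos":[-0.8,0,0],"dr":[0,0,-8.2]},{"delta_pos":[0,0,0],"dr":[0,0,-8.2]},{"delta_pos":[0,0,0],"dr":[0,0,-8.2]},{"delta_pos":[0,0,0],"dr":[0,0,-8.2]}]'
python3 -m handwheel '[{"delta_pos":[0,0,0],"dr":[0,0,-8.2]},{"delta_pos":[0,0,0],"dr":[0,0,0]},{"delta_pos":[0,0,0],"dr":[0,0,0]}]'
python3 - <<'E'
from h import *
s=get_state();print(s["q"])
C=calibration("wrist");save("wrist","w2")
for q,z in(("filter_fin",.07),("filter_glass",.048),("rail_mouth",.045),("housing",0),("flap_handle",.2)):
    for r in mark_of("wrist",q)[:2]:print(q,r,at_z("wrist",r["location"],z,C))
print(proj("wrist",[.482,-.189,.07],C))
E
```

```text
t: 8.5
eef_pos: [0.6414, -0.1839, 0.2224]
ee_rot: [2.597, 0.016, -1.545]
force: [-0.0, 0.1, 0.1]
width: 0.0184
gripper_force: 0.0
t: 9.5
eef_pos: [0.6684, -0.1838, 0.3985]
ee_rot: [-3.134, -0.0, -1.54]
force: [0.3, 0.4, 1.9]
width: 0.0184
gripper_force: 0.0
t: 10.5
eef_pos: [0.4714, -0.184, 0.3988]
ee_rot: [3.141, 0.001, -2.977]
force: [-0.9, -0.3, -0.1]
width: 0.0184
gripper_force: 0.0
t: 10.8
eef_pos: [0.4719, -0.184, 0.3984]
ee_rot: [3.141, 0.0, -3.11]
force: [1.3, 0.4, -0.2]
width: 0.0183
gripper_force: 0.0
[ 1.65052023e-02  1.17070120e-02 -8.09357762e-02 -1.25818172e-04
 -1.47783044e+00 -1.55580664e+00]
filter_fin {'location': [315.9, 159.5], 'conf': 0.83} [ 0.47184586 -0.18828064  0.07      ]
filter_glass {'location': [316.3, 190.0], 'conf': 0.9} [ 0.51992655 -0.18654632  0.048     ]
housing {'location': [582.3, 188.8], 'conf': 0.51} [0.51714908 0.23722703 0.        ]
flap_handle {'location': [315.9, 339.7], 'conf': 0.62} [ 0.65820102 -0.18189965  0.2       ]
flap_handle {'location': [431.1, 186.9], 'conf': 0.22} [ 0.47451849 -0.07197463  0.2       ]
[315.1621269  166.90817525]
```

View pics/w2.png

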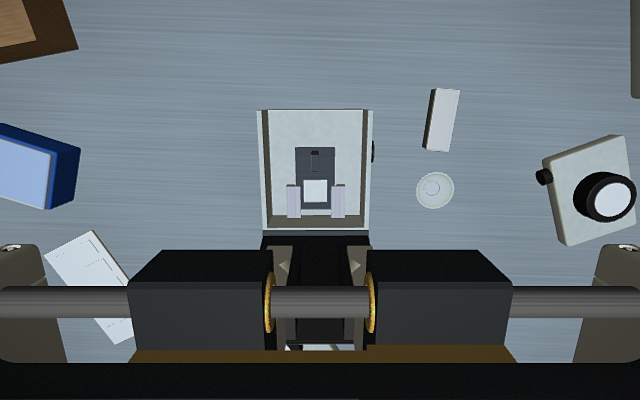

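The wrist view shows the open housing with the fin at (316,159) and the glass at (316,190). That puts the fin at (0.472,-0.188) in the world frame. The bystanders are untouched.

```bash
python3 -m handwheel '[{"delta_pos":[0,-0.14,-0.9],"dr":[0,0,0]},{"delta_pos":[0,0,-0.9],"dr":[0,0,0]},{"delta_pos":[0,0,-0.9],"dr":[0,0,0]},{"delta_pos":[0,0,-0.9],"dr":[0,0,0]},{"delta_pos":[0,0,-0.9],"dr":[0,0,0]},{"delta_pos":[0,0,-0.9],"dr":[0,0,0]},{"delta_pos":[0,0,-0.9],"dr":[0,0,0]},{"delta_pos":[0,0,0],"dr":[0,0,0]},{"delta_pos":[0,0,0],"dr":[0,0,0]}]' 0 20
python3 - <<'E'
from h import *
s=get_state();print(s["q"])
C=calibration("wrist");save("wrist","w3")
for q,z in(("filter_fin",.07),("filter_glass",.048)):
    for r in mark_of("wrist",q)[:2]:print(q,r,at_z("wrist",r["location"],z,C))
E
```

```text
t: 12.0
eef_pos: [0.4723, -0.1885, 0.2098]
ee_rot: [-3.141, -0.001, -3.114]
force: [0.4, -0.2, 0.8]
width: 0.0436
gripper_force: 0.0
[ 7.48641848e-03  1.12072380e-01 -4.01864840e-01  6.34921123e-04
 -1.05747740e+00 -1.55075736e+00]
filter_fin {'location': [315.1, 199.6], 'conf': 0.76} [ 0.47484144 -0.19174963  0.07      ]
filter_glass {'location': [317.7, 240.9], 'conf': 0.86} [ 0.52101721 -0.18848317  0.048     ]
```

View pics/w3.png

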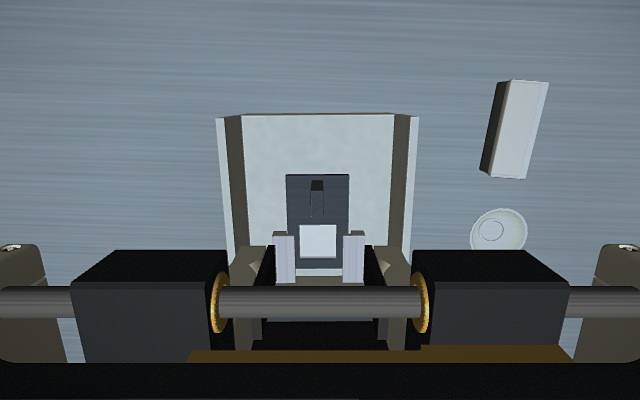

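```bash
python3 -m handwheel '[{"delta_pos":[0.04,-0.04,-0.8],"dr":[0,0,0]},{"delta_pos":[0,0,-0.8],"dr":[0,0,0]},{"delta_pos":[0,0,-0.8],"dr":[0,0,0]},{"delta_pos":[0,0,-0.8],"dr":[0,0,0]},{"delta_pos":[0,0,-0.6],"dr":[0,0,0]},{"delta_pos":[0,0,-0.4],"dr":[0,0,0]},{"delta_pos":[0,0,-0.22],"dr":[0,0,0]},{"delta_pos":[0,0,0],"dr":[0,0,0]}]'
python3 -m handwheel '[{"delta_pos":[0,0,0],"dr":[0,0,0]},{"delta_pos":[0,0,0],"dr":[0,0,0]},{"delta_pos":[0,0,0],"dr":[0,0,0]},{"delta_pos":[0,0,0],"dr":[0,0,0]},{"delta_pos":[0,0,0],"dr":[0,0,0]},{"delta_pos":[0,0,0],"dr":[0,0,0]},{"delta_pos":[0,0,0],"dr":[0,0,0]}]' 1 40
```

```text
t: 12.95
eef_pos: [0.4734, -0.1895, 0.0766]
ee_rot: [-3.142, -0.0, -3.114]
force: [-0.3, -0.3, 0.1]
width: 0.0439
gripper_force: 0.0
t: 13.65
eef_pos: [0.4734, -0.1895, 0.077]
ee_rot: [-3.141, 0.0, -3.114]
force: [-0.9, 0.7, 3.3]
width: 0.0102
gripper_force: 40.0
```

```bash
python3 -m handwheel '[{"delta_pos":[-0.15,0,0],"dr":[0,0,0]},{"delta_pos":[-0.25,-0.01,0],"dr":[0,0,0]},{"delta_pos":[-0.25,-0.01,0],"dr":[0,0,0]},{"delta_pos":[-0.25,-0.01,0],"dr":[0,0,0]},{"delta_pos":[-0.25,-0.01,0],"dr":[0,0,0]},{"delta_pos":[-0.25,0,0],"dr":[0,0,0]},{"delta_pos":[-0.25,-0.01,0],"dr":[0,0,0]},{"delta_pos":[-0.25,-0.01,0],"dr":[0,0,0]},{"delta_pos":[-0.25,-0.01,0],"dr":[0,0,0]},{"delta_pos":[-0.25,0,0],"dr":[0,0,0]}]'
python3 -m handwheel '[{"delta_pos":[0,0,0],"dr":[0,0,0]},{"delta_pos":[0,0,0.1],"dr":[0,0,0]},{"delta_pos":[0,0,0.1],"dr":[0,0,0]},{"delta_pos":[0,0,0.1],"dr":[0,0,0]}]'
python3 - <<'E'
from h import *
C=calibration("wrist");save("wrist","w4")
for q,z in(("filter_fin",.078),("filter_glass",.057)):
    for r in mark_of("wrist",q)[:2]:print(q,r,at_z("wrist",r["location"],z,C))
E
```

```text
t: 14.65
eef_pos: [0.4012, -0.1916, 0.0769]
ee_rot: [-3.141, 0.001, -3.114]
force: [3.9, 0.2, 5.0]
width: 0.01
gripper_force: 40.0
t: 15.05
eef_pos: [0.3999, -0.1915, 0.0853]
ee_rot: [3.141, -0.002, -3.115]
force: [0.7, -0.7, -0.6]
width: 0.0096
gripper_force: 40.0
filter_fin {'location': [316.7, 272.0], 'conf': 0.73} [ 0.39992137 -0.19254418  0.078     ]
filter_glass {'location': [319.1, 329.5], 'conf': 0.71} [ 0.44657622 -0.19021269  0.057     ]
```

View pics/w4.png

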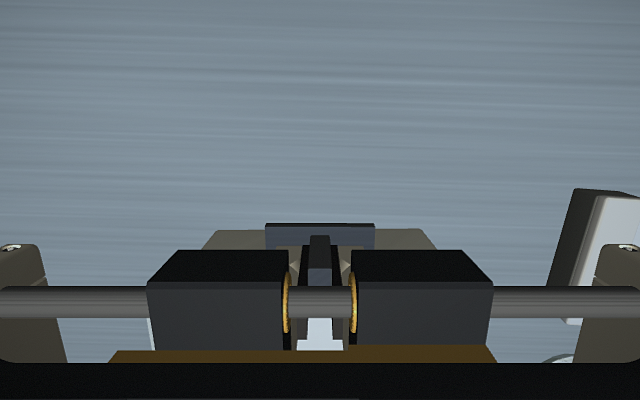

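The holder is in the grip: fin top at (319,240) and glass at (319,330). The wrist force is near zero, so it is free of the rails. Next is lifting it and carrying it to the lamp.

```bash
python3 -m handwheel '[{"delta_pos":[0,0,0.3],"dr":[0,0,0]},{"delta_pos":[0,0,0.5],"dr":[0,0,0]},{"delta_pos":[0,0,0.6],"dr":[0,0,0]},{"delta_pos":[0,0,0.6],"dr":[0,0,0]},{"delta_pos":[0,0,0.6],"dr":[0,0,0]},{"delta_pos":[0,0,0.6],"dr":[0,0,0]},{"delta_pos":[0,0,0.6],"dr":[0,0,0]},{"delta_pos":[0,0,0.4],"dr":[0,0,0]},{"delta_pos":[0,0,0],"dr":[0,0,0]},{"delta_pos":[0,0,0],"dr":[0,0,0]}]'
python3 -m handwheel '[{"delta_pos":[0,0,0],"dr":[0,0,0]},{"delta_pos":[0,0.2,0],"dr":[0,0,0]},{"delta_pos":[0.1,0.5,0],"dr":[0,0,0]},{"delta_pos":[0.15,0.8,0],"dr":[0,0,0]},{"delta_pos":[0.15,0.8,0],"dr":[0,0,0]},{"delta_pos":[0.15,0.8,0],"dr":[0,0,0]},{"delta_pos":[0.15,0.8,0],"dr":[0,0,0]},{"delta_pos":[0.15,0.8,0],"dr":[0,0,0]},{"delta_pos":[0.15,0.8,0],"dr":[0,0,0]},{"delta_pos":[0.15,0.8,0],"dr":[0,0,0]}]'
python3 -m handwheel '[{"delta_pos":[0.15,0.8,0],"dr":[0,0,0]},{"delta_pos":[0.15,0.8,0],"dr":[0,0,0]},{"delta_pos":[0.15,0.8,0],"dr":[0,0,0]},{"delta_pos":[0.15,0.8,0],"dr":[0,0,0]},{"delta_pos":[0.15,0.8,0],"dr":[0,0,0]},{"delta_pos":[0.15,0.8,0],"dr":[0,0,0]},{"delta_pos":[0.15,0.8,0],"dr":[0,0,0]},{"delta_pos":[0.15,0.8,0],"dr":[0,0,0]},{"delta_pos":[0.1,0.6,0],"dr":[0,0,0]},{"delta_pos":[0,0.25,0],"dr":[0,0,0]}]'
python3 - <<'E'
from h import *
C=calibration("wrist")
save("wrist","w5")
for q,z in(("filter_glass",.19),("lamp_glass",.0595)):
    for r in mark_of("wrist",q)[:3]:print(q,r,at_z("wrist",r["location"],z,C))
for cam in("scene","top"):
    save(cam,cam[0]+"5")
    for q,z in(("filter_glass",.19),("lamp_glass",.0595),("filter_fin",.21)):
        for r in mark_of(cam,q)[:3]:print(cam,q,r,at_z(cam,r["location"],z))
E
```

```text
t: 16.2
eef_pos: [0.401, -0.1914, 0.2116]
ee_rot: [3.141, 0.0, -3.115]
force: [-0.4, 0.3, -0.4]
width: 0.0098
gripper_force: 40.0
t: 17.2
eef_pos: [0.4354, -0.0013, 0.2112]
ee_rot: [-3.141, -0.001, -3.114]
force: [0.7, -0.5, -0.8]
width: 0.0098
gripper_force: 40.0
t: 18.2
eef_pos: [0.4747, 0.2164, 0.211]
ee_rot: [-3.141, -0.001, -3.113]
force: [0.3, 0.0, -0.7]
width: 0.0101
gripper_force: 40.0
scene lamp_glass {'location': [314.7, 320.9], 'conf': 0.8} [ 0.78250947 -0.23076277  0.0595    ]
scene lamp_glass {'location': [326.0, 132.4], 'conf': 0.62} [0.2274498  0.34067128 0.0595    ]
scene filter_fin {'location': [352.1, 136.6], 'conf': 0.58} [0.47410961 0.20712136 0.21      ]
top filter_glass {'location': [251.8, 206.0], 'conf': 0.71} [0.51978494 0.20653694 0.19      ]
top filter_glass {'location': [250.7, 215.0], 'conf': 0.56} [0.49867875 0.20934184 0.19      ]
top filter_glass {'location': [341.2, 210.6], 'conf': 0.23} [ 0.50322285 -0.00285522  0.19      ]
top lamp_glass {'location': [430.8, 103.4], 'conf': 0.87} [ 0.79610108 -0.25697902  0.0595    ]
top lamp_glass {'location': [219.2, 317.6], 'conf': 0.81} [0.24323526 0.31802634 0.0595    ]
top lamp_glass {'location': [250.4, 215.3], 'conf': 0.33} [0.50711124 0.2340859  0.0595    ]
```

View pics/s5.png

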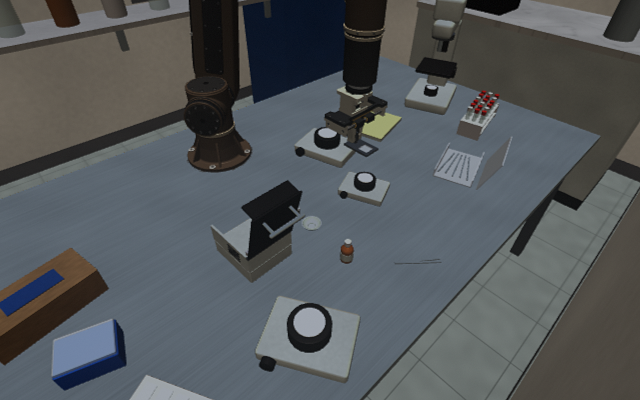

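```bash
python3 - <<'E'
from h import *
for f,cam,(x,y,w,h) in(("s5","scene",(352,166,28,22)),("t0","top",(235,198,30,30)),("w2","wrist",(0,0,1,1))):
    if cam=="wrist":continue
    g=cv2.cvtColor(cv2.imread(f"pics/{f}.png"),cv2.COLOR_BGR2GRAY)[y:y+h,x:x+w]
    for t in(200,215):
        n,l,st,c=cv2.connectedComponentsWithStats((g>t).astype(np.uint8))
        for i in range(1,n):
            if st[i,4]>20:print(cam,t,st[i],c[i]+[x,y],at_z(cam,c[i]+[x,y],.0595))
E
python3 - <<'E'
from h import *
for f,cam,(x,y,w,h) in(("s5","scene",(345,165,40,25)),("t0","top",(235,195,32,34))):
    g=cv2.cvtColor(cv2.imread(f"pics/{f}.png"),cv2.COLOR_BGR2GRAY)[y:y+h,x:x+w]
    b=cv2.threshold(g,0,255,cv2.THRESH_OTSU)[1];print(g.max())
    for m in(b,(g>g.max()*.9).astype(np.uint8),255-b):
        n,l,st,c=cv2.connectedComponentsWithStats(m)
        for i in range(1,n):
            if st[i,4]>20:print(cam,st[i],c[i]+[x,y],at_z(cam,c[i]+[x,y],.0595))
E
```

```text
173
scene [  0   0  40  25 648] [364.52006173 174.97839506] [0.50552637 0.24929381 0.0595    ]
scene [ 12   8  16  10 125] [364.736 177.336] [0.51441939 0.24029849 0.0595    ]
scene [13  9 14  8 90] [364.82222222 177.37777778] [0.51475871 0.24034119 0.0595    ]
scene [  9   7  22  18 227] [364.31277533 182.58590308] [0.53175694 0.21859925 0.0595    ]
180
top [  0   0  32  34 479] [250.565762   209.64718163] [0.52213893 0.23349427 0.0595    ]
top [  5   8  20  20 289] [249.3633218  212.60899654] [0.51434127 0.23677579 0.0595    ]
top [  6  10  18  17 233] [249.43347639 212.68669528] [0.51412946 0.23659094 0.0595    ]
top [  2   5  28  27 318] [251.33647799 213.3836478 ] [0.51213771 0.23154153 0.0595    ]
```

```bash
python3 -m handwheel '[{"delta_pos":[-0.13,0.3,-0.25],"dr":[0,0,0]},{"delta_pos":[-0.12,0.25,-0.25],"dr":[0,0,0]},{"delta_pos":[0,0.05,-0.2],"dr":[0,0,0]},{"delta_pos":[0,0,0],"dr":[0,0,0]},{"delta_pos":[0,0,0],"dr":[0,0,0]},{"delta_pos":[0,0,0],"dr":[0,0,0]},{"delta_pos":[0,0,0],"dr":[0,0,0]}]'
python3 - <<'E'
from h import *
for cam in("scene","top"):
    save(cam,cam[0]+"6")
    for q,z in(("filter_glass",.161),("filter_fin",.182)):
        for r in mark_of(cam,q)[:2]:print(cam,q,r,at_z(cam,r["location"],z))
a=cv2.imread("pics/s6.png")[90:210,290:420];b=cv2.imread("pics/t6.png")[150:270,190:320]
cv2.imwrite("pics/c6.png",cv2.resize(np.hstack([a,b]),None,fx=3,fy=3,interpolation=cv2.INTER_CUBIC))
E
```

```text
t: 19.45
eef_pos: [0.4674, 0.233, 0.1909]
ee_rot: [3.141, 0.0, -3.115]
force: [-0.3, -0.1, -0.1]
width: 0.0102
gripper_force: 40.0
scene filter_glass {'location': [364.6, 155.6], 'conf': 0.8} [0.52235144 0.21639429 0.161     ]
scene filter_glass {'location': [353.8, 137.3], 'conf': 0.41} [0.42911629 0.26874963 0.161     ]
scene filter_fin {'location': [355.3, 137.5], 'conf': 0.9} [0.45501529 0.2453972  0.182     ]
scene filter_fin {'location': [348.0, 260.7], 'conf': 0.66} [ 0.77919547 -0.13103429  0.182     ]
top filter_glass {'location': [245.0, 209.3], 'conf': 0.72} [0.51489843 0.2283441  0.161     ]
```

View pics/c6.png

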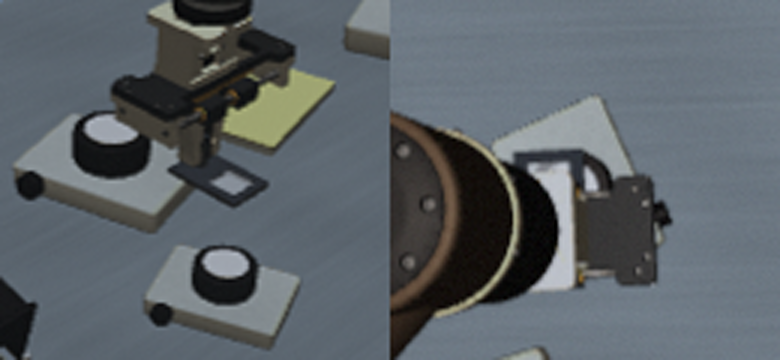

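```bash
python3 -m handwheel '[{"delta_pos":[-0.03,0.14,0],"dr":[0,0,0]},{"delta_pos":[0,0,0],"dr":[0,0,0]},{"delta_pos":[0,0,0],"dr":[0,0,0]},{"delta_pos":[0,0,0],"dr":[0,0,0]},{"delta_pos":[0,0,0],"dr":[0,0,0]}]'
python3 - <<'E'
from h import *
p=[.5154,.2343,.162]
print(proj("scene",p),proj("top",p))
a=cv2.imread("pics/s6.png");g=cv2.cvtColor(a,cv2.COLOR_BGR2GRAY)[140:160,355:385]
n,l,st,c=cv2.connectedComponentsWithStats((g>135).astype(np.uint8));print(st,c+[355,140])
# glass centre from scene at z .162
for i in range(1,n):print(at_z("scene",c[i]+[355,140],.162))
s=get_state();print(s["t"],s["eef_pos"],s["qd"],s["width"],s["gripper_force"])
E
```

```text
t: 20.25
eef_pos: [0.4663, 0.2371, 0.1906]
ee_rot: [-3.142, -0.0, -3.114]
force: [-0.2, -0.0, -0.3]
width: 0.0102
gripper_force: 40.0
[366.78422968 152.14577033] [242.45972281 209.12770946]
[[  0   0  30  20 567]
 [  7   9  10   5  33]] [[369.68253968 149.41446208]
 [366.36363636 150.96969697]]
[0.51024713 0.23820885 0.162     ]
20.25 [0.46631386 0.23712718 0.19064531] [ 2.25480975e-03 -8.11887704e-04  1.48848012e-03  5.58904294e-04
  7.10648316e-04 -7.21023496e-05] 0.010220519135247295 39.99635338783264
```

```bash
python3 -c "
from station import *
print(job_done())"
```

```text
the job is handed in; nothing more can be done
None
```

I handed the job in with the flap open at about 105°. The gripper holds the filter holder still and level, its glass about 10 cm above the small lamp's glass and centred within roughly 5 mm by the camera measurements; no verdict came back.

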